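Open the print-head cleaner at the label printer

TASK

Pull the cleaner bottle's cradle all the way out from under the printer shelf by its upright post. Then press the bottle's safety cap down, twist it anticlockwise until it comes free, and lift it straight up about 10 cm. Finish still holding the cap level and still above the open bottle, with the cradle left fully out and the other things on the bench left alone.

Things in the scene. Friction and masses are not known exactly. Their poses are not given: they have to be found in the camera images.
- cradle (a joint): How far the cradle has been pulled out, m: 0 is fully in (bottle under the shelf), 0.17 is fully out against its stop. It slides with about 3 N of friction and stays where it is left. The cradle is a flat aluminium tray 90 mm wide, its top 20 mm above the bench, on two rails.
- pull_post (a point): Point on the axis of the cradle's upright round pull post (bare aluminium, 18 mm diameter) at the outer end of the tray, 120 mm from the bottle's axis. The post rises from the tray top (20 mm above the bench) to 78 mm; this point is 58 mm above the bench, a good grip height. Axes are the cradle's: z up, the cradle pulls out along -y, away from the shelf; x across.
- shelf_edge (a point): Middle of the edge, on the pull-out side, of the grey printer shelf, at its underside 200 mm above the bench; shelf top 215 mm, the black printer on it reaches 340 mm; shelf 280 mm long along x. Same axes as pull_post. The post is 85 mm out from this edge when the cradle is fully in; the bottle's axis is 135 mm out from it when fully out.
- mouth (a point): Centre of the top of the bottle's neck (26 mm diameter, inside the cap until it is off; a small sprung seal sticks up from it), 155 mm above the bench, on the bottle's axis. Axes as pull_post; moves with the cradle. The white round bottle, 76 mm diameter, shoulders sloping from 100 to 121 mm above the bench, is clamped in the cradle and does not turn.
- cap_mid (a point): Centre of the white round safety cap, half-way up; 52 mm diameter, 30 mm tall, about 25 g, a loose part locked on the neck. Locked, this point is 151 mm above the bench, 4 mm below the mouth point. z up; x towards the raised pointer on its top, in line with the cradle's x while locked. To unlock push it down at least 4 mm (5.5 is good, bottoms at 7), spring 5 N rising 1 N per mm.
- pointer (a point): Outer tip of the small raised pointer on the cap's flat top, 21 mm off the cap's axis; axes as cap_mid. Once pushed down the cap turns anticlockwise seen from above, easily, under a ledge; free between 57 and 73 degrees (65 best, a stop near 73), where the spring lifts it up to 4 mm and it lifts straight off. It will not turn clockwise or unpushed, nor lift off before it is turned.
- tape_roll: Bystander: roll of parcel tape lying flat, 100 mm diameter, 48 mm high; origin at the centre of its underside.
- parcel: Bystander: small closed carton 110 x 80 x 60 mm (x, y, z); origin at the centre of its underside.
- label_roll: Bystander: standing roll of white labels, 60 mm diameter, 55 mm high; origin at the centre of its underside.
Things that resemble listed ones, but are neither listed nor needed, are in the scene too. Of the things that look like the part that bears cap_mid, the largest one is meant.

How it is judged:
By the outcome, as a careful person would: the job done as asked, in the order asked, and still so for the second after the job is handed in, while the arm keeps its last pose, push and grip.
It also fails if it takes over 58 s, if anything falls off the work surface, if the arm or the gripper's body presses on something with over 40 N, if the wrist force passes 120 N, or if a joint passes its speed limit or range.

ROBOT

A 6-joint arm with a two-finger parallel gripper is mounted at the origin on the work surface. World frame = base frame: x ahead of the robot, y to its left, z up, the work surface at z = 0. Lengths are in m, angles in rad, forces in N, time in s.
With the tool pointing down it reaches from about 0.325 to 0.9 m from the base axis. Payload 6.1 kg.
Tool frame: the origin (TCP) lies midway between the tips of the shut fingers; the grasp point (between the pads) lies 19 mm behind it; z points along the fingers, y is the line along which they close (so a half turn about z gives the same grasp; the last joint's range is limited). The gripper opens to 85 mm and grips with 20 to 120 N. Pads are 22 mm wide; open, the fingers measure 114 mm over their backs; the gripper's body (76 mm by 85 mm) begins 54 mm behind the grasp point. The pads swing forward as they close: fully open they stand 13 mm farther back than shut.
Start: joints at [-1.381, 0.22, 1.526, -0, 1.395, -0.126], TCP at [0.194, -0.594, 0.231] pointing down, gripper open.
Joint ranges: [-2.98, 2.98], [-0.91, 2.08], [0.09, 2.57], [-1.24, 4.39], [0.2, 2.65], [-2.68, 2.68]. Speed limits (rad/s): [2.57, 2.57, 3.01, 3.14, 3.14, 3.14].

INTERFACE

Orientations are given as [roll, pitch, yaw] about the fixed x, y, z axes, in that order (R = Rz(yaw) Ry(pitch) Rx(roll)).
In Python, from plant import movep, move_l, set_joints, gripper_to, hold, inverse_kinematics, observe, get_image, get_calibration, Unreachable, job_done gives the robot as it stands. Calls block until the motion is done:
- movep(position, orientation): joint-space move of the TCP to a pose.
- move_l(position, feed=0.15, rotation=None, max_force=None): straight line of the TCP; rotation=None keeps the orientation; feed is the mean speed in m/s. With max_force (N) it stops when the force on the tool has changed by that much, and returns True; else False.
- set_joints(angles): joint-space move.
- gripper_to(opening, f_grip=None): finger opening in m; f_grip is the grip in N (None keeps the last); returns when the fingers have stopped.
- hold(seconds).
- inverse_kinematics(position, orientation): joint angles nearest the present ones, or None.
- observe(): the state.
- get_image(name): name is "side" or "top" or "wrist"; returns (picture, depth): 384x512x3 uint8, red, green, blue; 384x512 float32, m along the optical axis (not along the pixel's ray), 0 where there is no reading.
- get_calibration(name): a dict with "intrinsics" (3x3 intrinsics, pixels), "dist_coeffs" ([k1, k2, p1, p2, k3] as OpenCV has them; the pictures are not rectified), "world_from_camera" (4x4, takes a point from camera to world coordinates). Camera axes: x right, y down, z forward; pixel columns grow to the right and rows downward; lengths in m; the calibration is good to about 2 mm. A picture is of the moment at which its call begins: read the wrist's pose just before it. get_calibration takes no time and is no camera call; for the wrist camera it gives the pose at the moment of the call.
A pose or a line that the arm cannot do raises Unreachable and nothing moves.
- job_done(): hands the job in; it is judged then, once.
The state is a dict: "time_s": time; "q": joint angles; "joint_velocities": joint speeds; "joint_torque": joint torques, N m; "eef_pos": TCP position; "tcp_rot": TCP orientation; "ft_force": force on the tool from outside, world axes, zero at the start; "torque": the same for the moment, N m; "opening": finger opening in m; "grasp_force": force on a finger pad.
Only numpy, scipy, OpenCV 4.12 (cv2) and the standard library are available. Lean on these libraries where they do the work, as an engineer would, in place of code of your own. Each camera call takes 0.05 s, during which the arm holds its last target. There are 200 camera calls.

## Working session

There is one attempt and no reset: what is moved stays moved. The work goes in short steps, each a Python script; the robot and the scene stay as the last script left them, time stands still between calls to the robot, and variables do not carry over. Pictures are saved under pics/ and viewed, at most 10 in all, crops included, and the job is handed in when it is done.

```bash
ls; mkdir -p pics
cat > h.py <<'E'
import numpy as np, cv2
from plant import *
def snap(n,f):
    c=get_calibration(n); im,d=get_image(n)
    np.savez('pics/'+f+'.npz',im=im,d=d,K=c["intrinsics"],D=c["dist_coeffs"],T=c["world_from_camera"])
    cv2.imwrite('pics/'+f+'.png',im[:,:,::-1]); return im,d,c
class V:
    def __init__(s,f):
        z=np.load('pics/'+f+'.npz'); s.im,s.d,s.K,s.D,s.T=[z[k] for k in('im','d','K','D','T')]
    def ray(s,uv):
        p=cv2.undistortPoints(np.array(uv,float).reshape(-1,1,2),np.array(s.K,float),np.array(s.D,float)).reshape(-1,2)
        return np.c_[p,np.ones(len(p))]@s.T[:3,:3].T, s.T[:3,3]
    def plane(s,uv,z):
        r,o=s.ray(uv); return o+r*((z-o[2])/r[:,2])[:,None]
    def pts(s,uv):
        uv=np.array(uv,int).reshape(-1,2); r,o=s.ray(uv); return o+r*s.d[uv[:,1],uv[:,0]][:,None]
    def cloud(s):
        v,u=np.nonzero(s.d>0); uv=np.c_[u,v]; return uv,s.pts(uv)
E
python3 - <<'E'
from h import *
a=snap('side','s0')[0]; b=snap('top','t0')[0]; snap('wrist','w0')
for n in('s0','t0','w0'):
    print(n,V(n).T.round(3).tolist())
print(observe())
E
```

```text
pics
s0 [[0.853, -0.351, 0.386, 0.155], [-0.521, -0.545, 0.657, -0.838], [-0.021, -0.761, -0.648, 0.902], [0.0, 0.0, 0.0, 1.0]]
t0 [[-0.075, -0.97, 0.23, 0.345], [-0.997, 0.073, -0.018, -0.07], [0.001, -0.231, -0.973, 1.253], [0.0, 0.0, 0.0, 1.0]]
w0 [[0.311, -0.91, -0.275, 0.264], [-0.95, -0.298, -0.089, -0.571], [-0.001, 0.289, -0.957, 0.373], [0.0, 0.0, 0.0, 1.0]]
{'time_s': 0.15, 'q': array([-1.38107566e+00,  2.21041707e-01,  1.52734875e+00,  2.40843335e-06,
        1.39469381e+00, -1.26078761e-01]), 'joint_velocities': array([ 0.00081776, -0.00163622, -0.00306704, -0.000136  ,  0.00099276,
        0.00124881]), 'joint_torque': array([ 1.77356092e-04, -4.97484004e+01, -3.89904678e+01, -2.59025419e-04,
        7.10469714e-03,  1.36241141e-05]), 'eef_pos': array([ 0.1940322 , -0.59363218,  0.23045234]), 'tcp_rot': array([-3.14011318e+00, -1.89914286e-04,  3.15798867e-01]), 'ft_force': array([-0.22603423, -0.01341805, -0.67162576]), 'torque': array([-0.0009556 , -0.04573511, -0.00868838]), 'grasp_force': 0.0, 'opening': 0.08503277552064296}
```

View pics/s0.png

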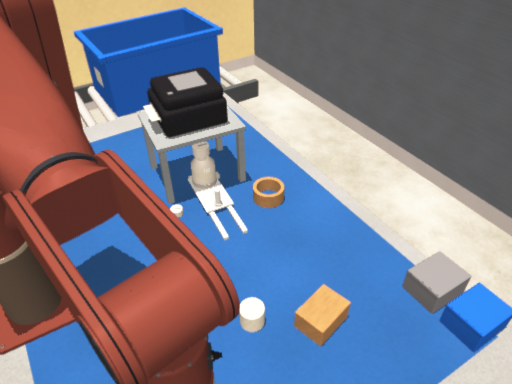

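View pics/t0.png

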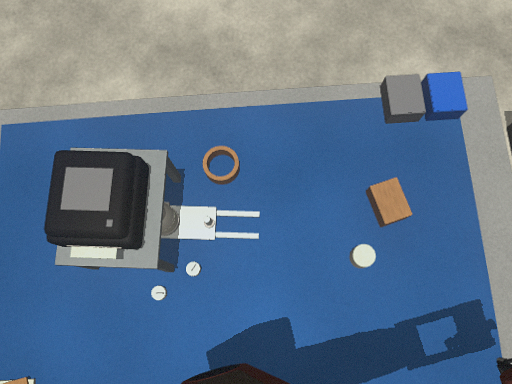

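Side view: bottle with cap at (203,150), post at (217,198). Top view: post at (208,221), tray at (195,222), rails to (258,215) and (258,235), tape roll at (221,163), label roll at (363,256), parcel at (390,201).
Candidates for the cap: the white cap on the bottle, side (203,150); loose white discs, top (193,269) and (158,292); the label roll, top (363,256). I choose the one on the bottle, which is clamped in the cradle and the largest. The post is the only upright on the tray. Close crop to check this.

Run:
```python
from h import *
s=V('s0');t=V('t0')
a=cv2.resize(s.im[130:250,140:260],None,fx=4,fy=4,interpolation=3)
b=cv2.resize(t.im[190:310,150:220],None,fx=4,fy=4,interpolation=3)
cv2.imwrite('pics/c0.png',np.hstack([a,b])[:,:,::-1])
print('post',t.plane([[208,221]],.078), s.pts([[217,193]]))
# cloud: tray top & rails
for v,n in((t,'t'),(s,'s')):
    uv,P=v.cloud()
    for lo,hi in((.190,.23),):
        m=(P[:,2]>lo)&(P[:,2]<hi)&(P[:,1]>0.0)&(P[:,0]<.75)&(P[:,0]>.1)
        Q=P[m]; print(n,m.sum(),Q.min(0),Q.max(0))
# rails
hsv=cv2.cvtColor(t.im,cv2.COLOR_RGB2HSV); m=((hsv[...,1]<60)&(hsv[...,2]>150)).astype(np.uint8)
r=m.copy(); r[:, :218]=0; r[:,262:]=0; r[:205]=0; r[242:]=0
n,l,st,c=cv2.connectedComponentsWithStats(r)
for i in range(1,n):
    v,u=np.nonzero(l==i)
    if len(v)<30: continue
    p=t.plane(np.c_[u,v],.008); L=cv2.fitLine(p[:,:2].astype(np.float32),cv2.DIST_L2,0,.01,.01).ravel()
    print('rail',len(v),L,np.degrees(np.arctan2(L[1],L[0])),p.min(0),p.max(0))
```

```text
post [[0.55805477 0.06466001 0.078     ]] [[0.56142476 0.06100717 0.0683523 ]]
t 3698 [0.43535619 0.13951579 0.19907278] [0.73783    0.40153697 0.22995557]
s 2481 [0.43484092 0.13604347 0.19001113] [0.74979515 1.3709907  0.22996205]
rail 238 [ 0.10730069  0.99422663  0.58650607 -0.01215743] 83.84026 [ 0.57438715 -0.06868524  0.008     ] [0.59939646 0.04441373 0.008     ]
rail 241 [ 0.11128911  0.99378806  0.5261859  -0.00696582] 83.61036 [ 0.51378073 -0.06179442  0.008     ] [0.53831948 0.04755929 0.008     ]
```

View pics/c0.png

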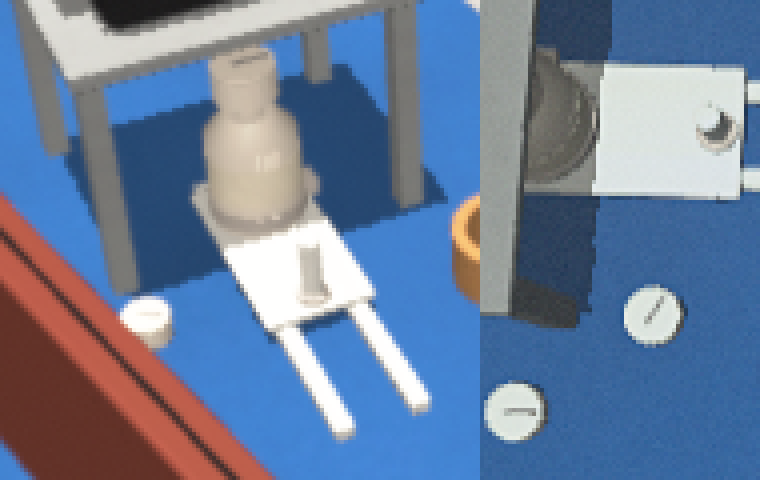

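The crop shows the bottle under the shelf with its slotted white cap, which is clearly larger than the two loose look-alikes on the bench, and the post near the outer end of the tray. Choice confirmed. Next I hover over the post and refine its position with the wrist camera.

Run:
```python
from h import *
yaw=-np.radians(6.3)
movep([.555,.03,.17],[np.pi,0,yaw]); hold(.3)
o=observe(); print(o['time_s'],o['eef_pos'],o['q'].round(3),o['ft_force'])
snap('wrist','w1'); snap('side','s1')
w=V('w1'); uv,P=w.cloud()
m=(P[:,2]>.045)&(P[:,2]<.085)&(np.hypot(P[:,0]-.558,P[:,1]-.065)<.04)
Q=P[m]; print(m.sum(),Q.mean(0),Q.min(0),Q.max(0))
tp=m&(P[:,2]>.074); print('top',tp.sum(),P[tp].mean(0),uv[tp].mean(0), w.plane([uv[tp].mean(0)],.078))
cv2.imwrite('pics/c1.png',np.hstack([w.im[::1,::1],])[:,:,::-1])
a=cv2.resize(V('s1').im[40:240,100:300],(384,384)); cv2.imwrite('pics/c1.png',cv2.resize(np.hstack([w.im,a]),(800,343))[:,:,::-1])
```

```text
3.0083 [0.55504561 0.02965098 0.16999593] [-0.089  0.108  1.772 -0.     1.262  1.593] [-0.65911058 -0.01876103 -0.13115253]
584 [0.56668716 0.06860969 0.07186891] [0.55574383 0.06119361 0.04503954] [0.57351982 0.07855073 0.07949676]
top 388 [0.56505889 0.06988349 0.07764529] [205.59793814 188.55154639] [[0.56517466 0.06981261 0.078     ]]
```

View pics/c1.png

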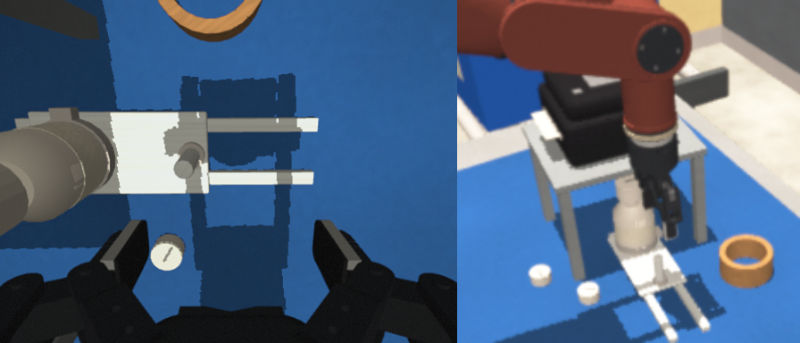

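The wrist view shows the post top at about (206,189) in the full frame, clear of the bottle, with the shelf still clear of the wrist. The post is at (0.565, 0.070). Grip it and pull.

Run:
```python
from h import *
yaw=-np.radians(6.3); d=np.array([.109,.994,0]); d/=np.linalg.norm(d)
p=np.array([.565,.0698,0])
gripper_to(.06,40)
move_l(p+[0,0,.17],.12)
print('down',move_l(p+[0,0,.040],.1,max_force=15)); o=observe(); print(o['eef_pos'],o['ft_force'])
gripper_to(0.0,50); o=observe(); print(o['time_s'],o['opening'],o['grasp_force'],o['ft_force'])
if abs(o['opening']-.018)<.004:
    print('pull',move_l(o['eef_pos']-d*.185,.09,max_force=22)); o=observe(); print(o['time_s'],o['eef_pos'],(o['eef_pos']-p-[0,0,.04])@d,o['ft_force'])
    hold(.3);print(observe()['ft_force'])
```

```text
down False
[0.56572455 0.06979741 0.04086725] [-0.06876351  0.86547552  0.2680618 ]
5.8833 0.016815011734401187 48.663246631622314 [-0.24019243  1.04666455  4.61255184]
pull True
7.5667 [ 0.54735309 -0.09843667  0.04049913] -0.1691577887669827 [0.08853275 2.98939934 4.19823817]
[-1.50109781 -2.54821298  3.31540377]
```

Run:
```python
from h import *
d=np.array([.109,.994,0]); d/=np.linalg.norm(d)
o=observe(); print('nudge',move_l(o['eef_pos']-d*.006,.03,max_force=12)); e=observe(); print(e['eef_pos'],e['ft_force'])
gripper_to(.05); o=observe(); print(o['eef_pos'],o['opening'],o['ft_force'])
p=o['eef_pos'].copy(); p[2]=.27
move_l(p,.15)
movep([.535,-.03,.25],[np.pi,0,-np.radians(6.3)]); hold(.25)
snap('wrist','w2'); snap('top','t2'); print(observe()['time_s'])
w=V('w2'); uv,P=w.cloud(); c=np.array([.5473,-.0984])+.12*d[:2]; print('expect',c)
for n in('w2','t2'):
    v=V(n); uv,P=v.cloud()
    m=(P[:,2]>.159)&(P[:,2]<.176)&(np.hypot(*(P[:,:2]-c).T)<.05)
    if m.sum()==0: print(n,0); continue
    Q=P[m]; h=cv2.minEnclosingCircle(uv[m].astype(np.float32)); print(n,m.sum(),Q.mean(0),Q.min(0),Q.max(0),h,v.plane([h[0]],.166))
    m=(P[:,2]>.07)&(P[:,2]<.085)&(np.hypot(*(P[:,:2]-[.547,-.0984]).T)<.03); 
    if m.sum(): print('post',m.sum(),P[m].mean(0),P[m].min(0),P[m].max(0))
a=V('t2').im[150:320,130:300]
cv2.imwrite('pics/c2.png',np.hstack([cv2.resize(w.im,(456,342)),cv2.resize(a,(342,342))])[:,:,::-1])
```

```text
nudge True
[ 0.5473945  -0.09834571  0.04050345] [0.55717582 2.29986335 4.20426395]
[ 0.54699866 -0.09841742  0.04017222] 0.0500414149416321 [-0.00303304  0.11513961 -0.8623551 ]
10.9167
expect [0.56038054 0.02088495]
w2 3817 [0.56033557 0.02004847 0.16588057] [ 0.53351244 -0.00576023  0.15905311] [0.58520903 0.04675143 0.16900205] ((186.48582458496094, 173.10067749023438), 35.850624084472656) [[0.56102479 0.01981729 0.166     ]]
post 254 [ 0.54735228 -0.09792386  0.07738262] [ 0.5383777  -0.10680273  0.07005724] [ 0.55530412 -0.08967929  0.0804097 ]
t2 132 [0.54398945 0.02349373 0.16619543] [ 5.32593119e-01 -2.55392830e-04  1.60529396e-01] [0.55780416 0.04477538 0.17220865] ((221.5, 217.0), 9.962529182434082) [[0.54941847 0.02179984 0.166     ]]
post 38 [ 0.54447205 -0.10009093  0.07758738] [ 0.53616871 -0.10831886  0.07121757] [ 0.55324001 -0.09249381  0.08347098]
```

View pics/c2.png

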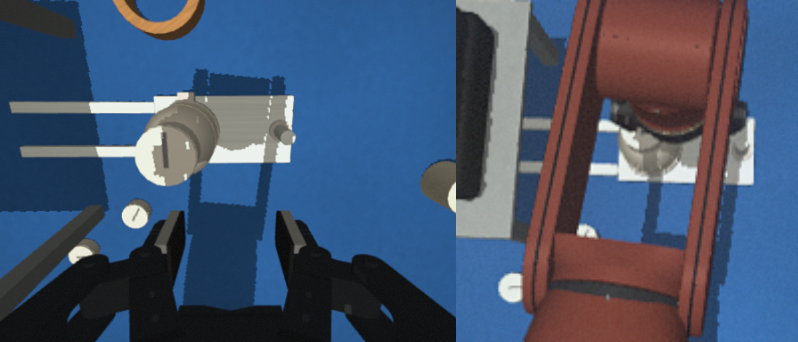

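The cradle is fully out: the post is at (0.547, -0.098) and the tray reaches the rail ends. The cap is at about (165,155) in the wrist half of the picture, with its pointer towards cradle +x, centred at (0.5603, 0.0203) with its top at 0.166. Grip it next and press.

Run:
```python
from h import *
c=np.array([.5604,.0203]); y0=np.radians(-45); R=lambda a:[np.pi,0,y0+a]
for a in(0,np.radians(66)): print(inverse_kinematics([*c,.13],R(a)).round(3))
gripper_to(.08)
movep([*c,.24],R(0))
print('down',move_l([*c,.134],.12,max_force=12)); o=observe(); print(o['eef_pos'],o['ft_force'])
gripper_to(0.0,60); hold(.2); o=observe(); print(o['time_s'],o['opening'],o['grasp_force'],o['ft_force'],o['eef_pos'])
b=o['ft_force'][2]
if abs(o['opening']-.052)<.005:
    for dz in(.002,.004,.0058):
        move_l([*c,.134-dz],.03); hold(.1); o=observe(); print(dz,o['eef_pos'],o['ft_force']-[0,0,b],o['torque'])
print(o['time_s'])
```

```text
[-0.104  0.163  1.791 -0.     1.188  2.252]
[-0.104  0.163  1.791 -0.     1.188  1.1  ]
down False
[0.56111109 0.02020069 0.1349574 ] [-0.64524588  0.18573829  0.34110783]
13.6917 0.05114887993955038 61.39549928452652 [-2.99965702  0.25835442  5.78086279] [0.56089991 0.02013831 0.13493177]
0.002 [0.56095438 0.02013327 0.13307982] [-1.70949971 -0.40299012  1.00930098] [-0.09891723  0.34718021  0.03796158]
0.004 [0.56101046 0.0201544  0.13139125] [-2.50748869 -0.41155516  3.33304932] [-0.14758355  0.48773375  0.0232578 ]
0.0058 [0.561062   0.02015593 0.12983179] [-3.29899781 -0.58475734  4.15554097] [-0.06960475  0.56253537  0.02133071]
14.7417
```

Total push is about 10 N, so the cap is about 5 mm down. A little more, then twist.

Run:
```python
from h import *
c=np.array([.5604,.0203]); y0=np.radians(-45)
move_l([*c,.1275],.03); o=observe(); print(o['eef_pos'],o['ft_force'])
for a in(10,24,38,52,65):
    movep([*c,.1275],[np.pi,0,y0+np.radians(a)]); hold(.1); o=observe()
    print(a,np.degrees(o['tcp_rot'][2]-y0).round(1),o['eef_pos'],o['ft_force'],o['torque'][2],o['opening'],o['time_s'])
    if abs(o['torque'][2])>1: break
snap('wrist','w3'); w=V('w3'); cv2.imwrite('pics/c3.png',w.im[:,:,::-1])
```

```text
[0.56108    0.02014986 0.1292852 ] [-4.12592327 -0.10607808 10.76256765]
10 10.0 [0.56192597 0.02026085 0.12971824] [-1.36130767  0.81955816 10.36963936] 0.023648130129388264 0.050749619357956556 15.3833
24 24.0 [0.56238164 0.02027733 0.12994347] [-0.02559534  0.86693067  9.11524911] 0.02704883343175157 0.05095958333020175 15.825
38 38.0 [0.56243988 0.02031732 0.12996967] [-0.5324218   1.01466341  9.50173345] 0.03536992292260626 0.050900989578748744 16.2667
52 52.0 [0.56235176 0.02043874 0.12992157] [-0.31459997  1.1318082  10.04612605] 0.04804138249570332 0.050982665918844046 16.7083
65 65.0 [0.56223037 0.02067976 0.12987324] [-1.16110545  1.38767651 11.18225806] 0.014424154040171163 0.05087033143478408 17.1417
```

View pics/c3.png

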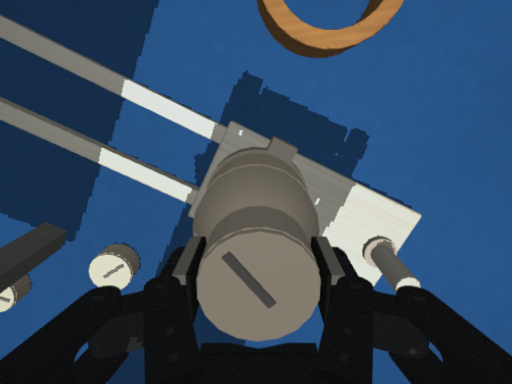

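The cap is between the pads, with the pointer bar running from (225,255) to (270,303). I measure how far it has turned before lifting.

Run:
```python
from h import *
w=V('w3'); p=w.plane([[227,257],[271,304]],.162); v=p[0]-p[1]
print(p,np.degrees(np.arctan2(v[1],v[0])), 'rel cradle',np.degrees(np.arctan2(v[1],v[0]))+6.3)
```

```text
[[0.57075192 0.03688457 0.162     ]
 [0.55658509 0.01302998 0.162     ]] 59.29467431812637 rel cradle 65.59467431812637
```

The cap has turned 65°. Lift straight up, slowly at first with a force guard.

Run:
```python
from h import *
c=[.5604,.0203]; 
for z,f in((.133,.04),(.140,.03),(.155,.05),(.2335,.08)):
    r=move_l([*c,z],f,max_force=18); o=observe(); print(z,r,o['eef_pos'],o['ft_force'],o['opening'],o['time_s'])
    if r: break
hold(.6); snap('wrist','w4'); snap('side','s4'); o=observe(); print(o['eef_pos'],o['tcp_rot'],o['ft_force'],o['grasp_force'],o['time_s'])
w=V('w4').im; a=cv2.resize(V('s4').im[60:260,100:300],(384,384))
cv2.imwrite('pics/c4.png',cv2.resize(np.hstack([w,a]),(800,343))[:,:,::-1])
```

```text
0.133 False [0.56213976 0.02067758 0.13479413] [0.84642455 1.6558449  5.5197709 ] 0.050966456569927425 17.475
0.14 False [0.55989735 0.02027572 0.13953463] [ 0.21199186 -0.9578666   0.53033107] 0.05088201459997511 17.8583
0.155 False [0.56067707 0.02026466 0.15549276] [-0.78666144  0.16807852  0.508258  ] 0.050992108685479584 18.3083
0.2335 False [0.55995032 0.02032096 0.23269307] [-0.88062159 -0.12945996 -0.20593722] 0.0505697058766288 19.4417
[0.56042628 0.02031527 0.23352985] [-3.14158740e+00 -1.02457129e-04  3.49067706e-01] [-0.28673734  0.26026653  0.11069089] 62.32231817617503 20.1417
```

View pics/c4.png

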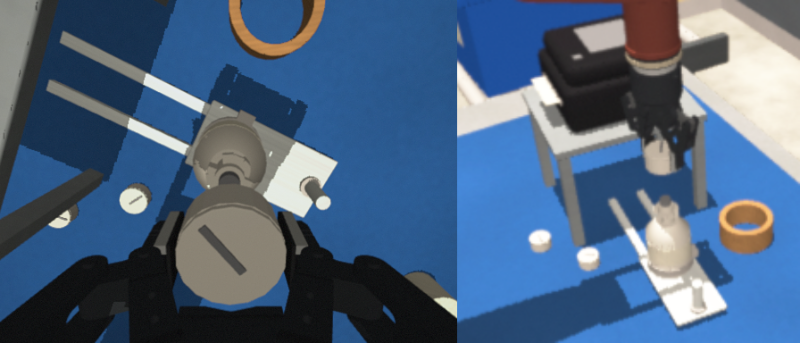

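The cap is held at about (230,250) in the left half, above the open neck at (232,180). The cradle is fully out and the bystanders are where they were.

```bash
python3 -c "
from plant import *
print(job_done())"
```

```text
the job is handed in; nothing more can be done
None
```

The job is handed in at about 20 s: the cradle was pulled out to its stop, and the cap was pressed, turned 65° anticlockwise, lifted about 10 cm and left held still above the open bottle, with the other things on the bench untouched.

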